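# Set the blade gap of a slide coater with a feeler gauge

### The job

Slide the yellow-handled feeler gauge, handle trailing, along the channel of the slide coater and under its raised blade until the tip meets the end stop. Then turn the black knob clockwise until the blade just drags on the gauge, so that pulling the gauge by its handle takes about 6 N, and never clamp it hard. Leave the gauge lying in the channel its tip still within a centimetre of the stop, let go, and leave the other things on the bench alone.

Things in the scene. Friction and masses are not known exactly. Their poses are not given: they have to be found in the camera images.
- head: grey bridge of the slide coater, fixed, 112 mm wide over its feet (y), 74 high, straddling the bed and carrying blade and knob. Origin on the bench below the blade edge; x runs along the channel to the end stop (the gauge is pushed in along +x), z up. The blade is 8 mm thick, 50 wide, with a rounded edge at x = 0; its height is not reported: at the start 2 to 5 mm above an inserted gauge.
- channel (a point): middle of the channel floor below the blade (bed top, 14 mm above bench; axes as head). The aluminium bed, 62 mm wide, runs from x = -137 to +43 mm. Two steel rails 6 mm high form a channel 20 mm wide from x = -35 to +37, flaring wider back to x = -53. The end stop's face is at x = +30. The bare bed behind the flare carries the gauge's handle, which ends about x = -95.
- knob_centre (a point): on the axis of the round black knurled knob, 42 mm diameter, sides 14 mm below to 14 above this point (96 mm above bench); bridge top 22 mm below it. Grip at any yaw. 0.06 N m friction, stays where left, does not rise. Clockwise from above lowers the blade, 2.5 mm a radian; once it touches, it presses the gauge about 8 N more per mm (20 N a radian). 5 N is right, 2.5 to 8 will do.
- gauge: loose feeler gauge, about 80 g: flat steel strip 16 wide, 4 thick, round nose; upright yellow handle 40 long, 14 wide (y), 30 mm high at its rear. Origin on the underside below the handle's middle; x along the strip to the tip at x = 125 mm, z up. Friction about 0.6 on both faces: pulling it along x takes about 1.15 N per N of blade pressure (weight included).
- gauge_grip (a point): middle of the yellow handle, 20 mm above the gauge's underside; grip the handle across its 14 mm width here.
- gauge_tip (a point): the nose of the gauge strip, 125 mm ahead of the handle's middle, 2 mm above the underside.
- timer: white bench timer, 60x66x18 mm, bystander; origin under its centre.
- coverslips: green coverslip box, 46x62x16 mm, bystander; origin under its centre.
- lens_tissue: blue booklet of lens tissue, 99x68x6 mm, bystander; origin under its centre.
- marker: blue marker pen lying down, 130 mm long, bystander; origin under its centre.
- stain: dropper bottle with a black top, 43 mm diameter, 110 mm high, bystander; origin under its centre.
- tape_roll: roll of white tape lying flat, 85 mm diameter, 25 mm high, bystander; origin under its centre.
Not all that is in view belongs to the job. Several things look just like the gauge: the one meant starts farthest from the robot's base.

How it is judged (in metres and radians):
On the way:
1. the gauge lies in the channel with its tip at the end stop, the blade still clear of it (x of gauge_tip in the frame of head above 0.026 m and y of gauge_tip in the frame of head between -0.006 and 0.006 m and z of gauge_tip in the frame of head below 0.0185 m and contact force between gauge and head below 1 N), for 0.2 s.
At the end, for the whole second after the job is handed in: The gauge lies flat in the channel, its tip within 12 mm of the end stop and at rest, and the blade presses on it with 2.5 to 8 N (x of gauge_tip in the frame of head above 0.018 m and y of gauge_tip in the frame of head between -0.006 and 0.006 m and z of gauge_tip in the frame of head below 0.0185 m and angle between gauge's own z axis and vertical below 0.06 rad and contact force between gauge and head between 2.5 and 8 N and linear speed of gauge below 0.01 m/s); the robot touches nothing.
It fails at once if the blade is clamped on the gauge with more than 16 N (contact force between gauge and head above 16 N).
It fails at once if a bystander is moved by more than 30 mm (distance of any of timer, coverslips, lens_tissue, marker, stain, tape_roll from where it was at the start of the episode above 0.03 m).
It also fails if it takes over 72 s, if anything falls off the work surface, if the arm or the gripper's body presses on something with over 40 N, if the wrist force passes 120 N, or if a joint passes its speed limit or range.

### The arm

A 6-joint arm with a two-finger parallel gripper is mounted at the origin on a cart in front of the work surface, level with it; the furniture and walls round the work are solid. World frame = base frame: x ahead of the robot, y to its left, z up, the work surface at z = 0. Lengths are in mm, angles in rad, forces in N, time in s.
With the tool pointing down it reaches from about 425 to 950 mm from the base axis. Payload 3.5 kg.
Tool frame: the origin (TCP) lies between the finger pads; the fingertips stand 11 mm ahead of it and the grasp point (between the pads) lies 8 mm behind it (manip.tip_extent is the distance from the TCP to the fingertips, in mm); z points along the fingers, y is the line along which they close (so a half turn about z gives the same grasp; the last joint's range is limited). The gripper opens to 85 mm and grips with 20 to 120 N. Pads are 22 mm wide; open, the fingers measure 114 mm over their backs; the gripper's body (76 mm by 85 mm) begins 54 mm behind the grasp point. The pads swing forward as they close: fully open they stand 13 mm farther back than shut.
Start: joints at [-1.303, 0.286, 1.577, -0, 1.279, -0.15], TCP at [273.903, -616.915, 242.325] pointing down, gripper open.
Joint ranges: [-2.77, 2.77], [-0.9, 2.22], [0.21, 2.48], [-1.53, 4.67], [0.24, 2.81], [-2.84, 2.84]. Speed limits (rad/s): [2.79, 2.79, 3.14, 3.14, 3.14, 3.14].

### API

Orientations are given as a unit quaternion [w, x, y, z].
In Python, from workcell import manip gives the robot as it stands.
- The arm moves only by the tool carry_out, never from a script. Its argument "commands" is a list of rows, each an object of numbers: "dx", "dy", "dz": the shift along the tool's x, y, z in mm; "turn": the turn about the tool's z in degrees; "claw": the opening, from -1 (shut) to 1 (fully open), so that 0 is half open. A call has 1 to 20 rows; each row shifts and turns the commanded pose from where the row before left it, along the tool's axes as they then stand; what a row does not reach is not made up. A row lasts 1/10 s, in which the tool goes at most 50 mm and 8.59 degrees, less where a joint would pass 70% of its speed; a pose out of reach is approached as far as the arm can. A call is refused whole if a number of a shift passes 50 or a number of a turn 8.59, either way. A call with a gripper value outside its range is refused whole. The fingers move at their own pace and stop on an object; "grip_force" is the grip in N (left out, the last holds). Time passes only in rows, so rows that do not move let the fingers close. It gives the time, the measured TCP pose, the force, the opening and the grip force at its end, in the units of the state.
- manip.state(): the state, without advancing time (a new reading comes with each control period).
- manip.camera(name): name is "scene" or "side" or "wrist"; returns a dict with "color" (420x560x3 uint8, red, green, blue), "range_z" (420x560 float32, mm along the optical axis (not along the pixel's ray), 0 where there is no reading), "fx", "fy", "cx", "cy" (pixels), "origin" and "orientation" of the camera in the world. Camera axes: x right, y up, looking along -z (the intrinsics and any distortion apply to the point x, -y, -z); pixel columns grow to the right and rows downward; lengths in mm; the calibration is good to about 2 mm. The wrist camera is an equidistant fisheye: a pixel r from the principal point sees the ray r / f radians off the axis. A picture is of the moment at which its call begins.
- manip.close_job(): hands the job in; it is judged then, once.
The state is a dict: "time": time; "qpos": joint angles; "qd": joint speeds; "joint_torque": joint torques, N m; "tcp_pos": TCP position; "orientation": TCP orientation; "contact_force": force on the tool from outside, world axes, zero at the start; "ft_torque": the same for the moment, N m; "width": opening from 0.0 (shut) to 1.0 (fully open); "grasp_force": force on a finger pad.
Only numpy, scipy, OpenCV 4.12 (cv2) and the standard library are available. Lean on these libraries where they do the work, as an engineer would, in place of code of your own. Each camera call takes 0.05 s, during which the arm holds its last target. There are 200 camera calls.

## Working session

There is one attempt and no reset: what is moved stays moved. The work goes in short steps, Python scripts to look and compute and a tool call to move; the robot and the scene stay as the last step left them, time stands still between calls to the robot, and variables do not carry over. Pictures are saved under pics/ and viewed, at most 10 in all, crops included, and the job is handed in when it is done.

Besides the shell and the picture viewer there is one more tool, called after "Emit:" by a JSON object that holds its "op" and its "data". carry_out: Moves the arm, as the interface text tells. Its arguments: {"type":"object","properties":{"commands":{"type":"array"},"grip_force":{"type":"number"}},"required":["commands"]}

```bash
mkdir -p pics; cat > h.py <<'E'
import numpy as np, cv2
from scipy.spatial.transform import Rotation as R
from workcell import manip
def pts(c):
    h,w=c['range_z'].shape; v,u=np.mgrid[:h,:w]; z=c['range_z'].astype(float)
    q=np.array(c['orientation']); M=R.from_quat(q[[1,2,3,0]]).as_matrix()
    P=np.stack([(u-c['cx'])/c['fx']*z,-(v-c['cy'])/c['fy']*z,-z],-1)
    P=P@M.T+np.array(c['origin']); P[z<=0]=np.nan
    return P
def save(n,a): cv2.imwrite('pics/'+n+'.png',cv2.cvtColor(a,cv2.COLOR_RGB2BGR))
E
python3 - <<'E'
from h import *
print(manip.state())
for n in ('scene','side'):
    c=manip.camera(n); save(n+'0',c['color']); np.savez(n+'0.npz',**{k:np.array(v) for k,v in c.items()})
    print(n,c['origin'],c['orientation'],c['fx'],c['cx'],c['cy'],[k for k in c])
    P=pts(c); hsv=cv2.cvtColor(c['color'],cv2.COLOR_RGB2HSV)
    m=cv2.inRange(hsv,(22,120,90),(35,255,255))
    k,l,s,ce=cv2.connectedComponentsWithStats(m)
    for i in range(1,k):
        if s[i,4]>25: print(s[i],ce[i].round(),np.nanmedian(P[l==i],0).round(),np.nanmax(P[l==i],0).round(),np.nanmin(P[l==i],0).round())
E
```

```text
{'time': 0.0, 'qpos': array([-1.30300810e+00,  2.87215514e-01,  1.57817575e+00,  2.58467562e-05,
        1.27859867e+00, -1.49989959e-01]), 'qd': array([-0.00076322,  0.00147435, -0.00010751, -0.00033697, -0.00023638,
       -0.0014207 ]), 'joint_torque': array([ 7.56532845e-04, -4.05978549e+01, -2.92624784e+01, -3.54960196e-05,
        5.88457537e-03,  2.20653853e-06]), 'tcp_pos': array([ 273.73845069, -616.31379934,  240.91458882]), 'orientation': array([-1.19728894e-03,  9.78261963e-01,  2.07369462e-01, -5.82083235e-05]), 'contact_force': array([-0.20744926, -0.37949447, -1.17381676]), 'ft_torque': array([ 0.01866003, -0.03376019, -0.00372188]), 'grasp_force': 0.0, 'width': 0.9968904260385798}
scene [-380.18351098  598.45034663  702.14932195] [-0.42303342 -0.25495361  0.43612029  0.75222368] 459.8858801989182 283.15049665231425 208.47420063922237 ['color', 'range_z', 'fx', 'fy', 'cx', 'cy', 'origin', 'orientation']
[429 133   7   7  29] [432. 136.] [ 781. -751.   67.] [ 789. -742.   78.] [ 775. -767.   55.]
[121 230  18  10 112] [130. 234.] [798. 416.   4.] [830. 437.   8.] [780. 390.  -4.]
[281 276  20  15 262] [291. 283.] [354. 150.  15.] [410. 169.  32.] [339. 110.  -5.]
side [ 286.562547   -984.47184985  778.41365372] [ 0.87046115  0.47273941 -0.05666126 -0.12491732] 382.2590002200399 277.26593273098143 209.1440279771033 ['color', 'range_z', 'fx', 'fy', 'cx', 'cy', 'origin', 'orientation']
[225 277  14   9  76] [232. 280.] [ 363. -178.   15.] [ 385. -153.  459.] [ 312. -639.   -4.]
[308 282   9  20 122] [312. 293.] [ 564. -289.   15.] [ 590. -229.   30.] [ 558. -304.   -5.]
```

View pics/scene0.png

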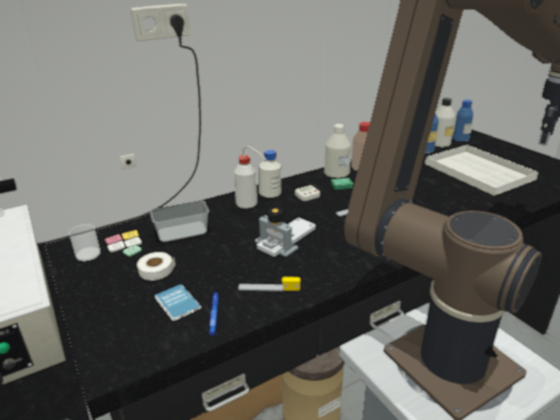

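View pics/side0.png

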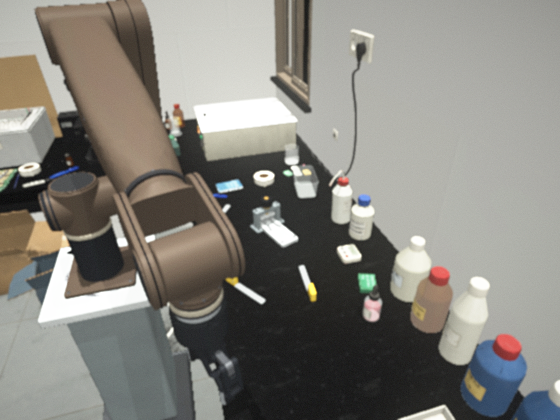

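The scene view shows a gauge at (291,283), which is near the base, and the coater at (277,235). The side view shows two gauges, at (232,280) and (312,293). The one at (312,293) is about 633 mm from the base and is the farthest. The coater's bed in that view runs from (265,215) to (290,240).

```bash
python3 - <<'E'
from h import *
D={n:dict(np.load(n+'0.npz')) for n in('scene','side')}
for n,(u0,u1,v0,v1) in dict(scene=(235,330,200,265),side=(235,310,190,255)).items():
    P=pts(D[n])[v0:v1,u0:u1]; Z=P[...,2]
    for lo,hi in((100,120),(66,82),(8,22)):
        m=(Z>lo)&(Z<hi); q=P[m]
        if len(q)>5:
            r=cv2.minAreaRect(q[:,:2].astype(np.float32)); print(n,lo,len(q),q.mean(0).round(1),r)
    save(n+'crop',cv2.resize(D[n]['color'][v0:v1,u0:u1],None,fx=5,fy=5,interpolation=cv2.INTER_CUBIC))
P=pts(D['side'])[255:310,290:325]; c=D['side']['color'][255:310,290:325].astype(int)
y=(c[...,0]-c[...,2]>60); s=(c.min(2)>110)
for m in(y,s):
    q=P[m]; print(len(q),np.nanmedian(q,0).round(1)); print(cv2.minAreaRect(q[:,:2].astype(np.float32)), np.nanpercentile(q[:,2],[5,50,95]))
E
```

```text
scene 100 137 [529.3  91.1 107.4] ((532.156494140625, 89.80403900146484), (40.44868469238281, 41.01493835449219), 14.710530281066895)
scene 66 192 [523.7  89.9  72.1] ((532.4947509765625, 88.96697998046875), (98.19235229492188, 26.853412628173828), 21.062225341796875)
scene 8 705 [564.4  51.4  13.6] ((644.2974853515625, 76.95764923095703), (308.7687683105469, 183.7856903076172), 18.644472122192383)
side 100 83 [533.3  79.8 106.5] ((534.2359619140625, 82.0018081665039), (39.916019439697266, 39.33855056762695), 12.932881355285645)
side 66 121 [531.8  77.5  70.9] ((535.9054565429688, 81.95404815673828), (97.01387786865234, 31.211965560913086), 20.864704132080078)
side 8 583 [563.2  36.2  12.7] ((632.14794921875, 92.30392456054688), (309.86669921875, 171.13577270507812), 36.955196380615234)
141 [ 564.7 -286.8   18.6]
((573.7313232421875, -266.34246826171875), (77.58467102050781, 23.029232025146484), 69.23316955566406) [-2.51469205 18.61380852 29.36238513]
205 [ 570.6 -214.7    2.6]
((573.0693359375, -225.095458984375), (151.14283752441406, 20.91891860961914), 84.63410186767578) [-2.50964802  2.59410421 29.00833829]
```

View pics/sidecrop.png

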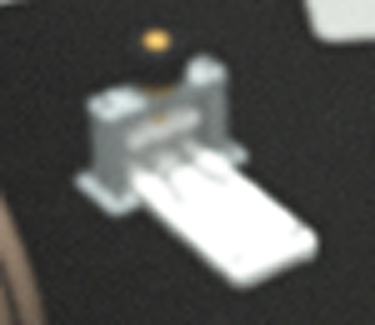

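Emit:
{"op": "carry_out", "data": {"commands": [{"dx":33,"dy":-15,"claw":1},{"dx":33,"dy":-15},{"dx":33,"dy":-15},{"dx":33,"dy":-15},{"dx":33,"dy":-15},{"dx":33,"dy":-15},{"dx":33,"dy":-15},{"dx":33,"dy":-15},{"dx":33,"dy":-15},{"dx":33,"dy":-15},{"dx":33,"dy":-15},{"dx":33,"dy":-15},{"turn":-8},{"turn":-8},{"turn":-8},{"turn":-8},{"turn":-8},{"turn":-8},{"turn":-8},{"turn":-8}]}}

```text
schema error: expected keys dx, dy, dz, turn, claw
```

```bash
cat >> h.py <<'E'
def wpts(c):
    h,w=c['range_z'].shape; v,u=np.mgrid[:h,:w].astype(float); z=c['range_z'].astype(float)
    x=(u-c['cx'])/c['fx']; y=(v-c['cy'])/c['fy']; r=np.hypot(x,y)+1e-9
    t=np.tan(np.minimum(r,1.5))/r
    q=np.array(c['orientation']); M=R.from_quat(q[[1,2,3,0]]).as_matrix()
    P=np.stack([x*t*z,-y*t*z,-z],-1)@M.T+np.array(c['origin']); P[(z<=0)|(r>1.4)]=np.nan
    return P
def tcp():
    s=manip.state(); q=s['orientation']; M=R.from_quat(q[[1,2,3,0]]).as_matrix()
    print('t',round(s['time'],2),'tcp',s['tcp_pos'].round(1),'yaw',np.degrees(np.arctan2(M[1,0],M[0,0])).round(2),'tilt',(M[:,2]*1000).round(1),'w',s['width'].round(3),'F',s['contact_force'].round(2),'T',s['ft_torque'].round(3),'g',round(float(s['grasp_force']),1))
    return s['tcp_pos'],M
def wrist(n):
    c=manip.camera('wrist'); save(n,c['color']); np.savez(n+'.npz',**{k:np.array(v) for k,v in c.items()})
    return c,wpts(c)
E
python3 - <<'E'
from h import *
tcp(); c,P=wrist('w1'); print(c['origin'],c['orientation'],c['fx'])
hsv=cv2.cvtColor(c['color'],cv2.COLOR_RGB2HSV)
m=cv2.inRange(hsv,(20,120,80),(36,255,255)); k,l,s,ce=cv2.connectedComponentsWithStats(m)
for i in range(1,k):
    if s[i,4]>60: q=P[l==i]; print(s[i],ce[i].round(),np.nanmedian(q,0).round(1),np.nanpercentile(q,[2,98],0).round(1))
E
```

```text
Traceback (most recent call last):
  File "h.py", line 20, in tcp
    print('t',round(s['time'],2),'tcp',s['tcp_pos'].round(1),'yaw',np.degrees(np.arctan2(M[1,0],M[0,0])).round(2),'tilt',(M[:,2]*1000).round(1),'w',s['width'].round(3),'F',s['contact_force'].round(2),'T',s['ft_torque'].round(3),'g',round(float(s['grasp_force']),1))
                                                                                                                                                    ^^^^^^^^^^^^^^^^
AttributeError: 'float' object has no attribute 'round'
```

All keys are needed in every row.

Emit:
{"op": "carry_out", "data": {"commands": [{"dx":33,"dy":-15,"dz":0,"turn":0,"claw":1},{"dx":33,"dy":-15,"dz":0,"turn":0,"claw":1},{"dx":33,"dy":-15,"dz":0,"turn":0,"claw":1},{"dx":33,"dy":-15,"dz":0,"turn":0,"claw":1},{"dx":33,"dy":-15,"dz":0,"turn":0,"claw":1},{"dx":33,"dy":-15,"dz":0,"turn":0,"claw":1},{"dx":33,"dy":-15,"dz":0,"turn":0,"claw":1},{"dx":33,"dy":-15,"dz":0,"turn":0,"claw":1},{"dx":33,"dy":-15,"dz":0,"turn":0,"claw":1},{"dx":33,"dy":-15,"dz":0,"turn":0,"claw":1},{"dx":33,"dy":-15,"dz":0,"turn":0,"claw":1},{"dx":33,"dy":-15,"dz":0,"turn":0,"claw":1},{"dx":0,"dy":0,"dz":0,"turn":-8,"claw":1},{"dx":0,"dy":0,"dz":0,"turn":-8,"claw":1},{"dx":0,"dy":0,"dz":0,"turn":-8,"claw":1},{"dx":0,"dy":0,"dz":0,"turn":-8,"claw":1},{"dx":0,"dy":0,"dz":0,"turn":-8,"claw":1},{"dx":0,"dy":0,"dz":0,"turn":-8,"claw":1},{"dx":0,"dy":0,"dz":0,"turn":-8,"claw":1},{"dx":0,"dy":0,"dz":0,"turn":-8,"claw":1}]}}

```text
time: 2.1
tcp_pos: [562.5, -291.5, 241.6]
orientation: [-0.001, 0.718, 0.696, -0.0]
contact_force: [0.5, -0.3, 0.1]
width: 0.999
grasp_force: 0.0
```

```bash
sed -i "s/s\['width'\].round(3)/round(float(s['width']),3)/" h.py
python3 - <<'E'
from h import *
tcp(); c,P=wrist('w1'); print(c['origin'],c['orientation'],c['fx'])
hsv=cv2.cvtColor(c['color'],cv2.COLOR_RGB2HSV)
m=cv2.inRange(hsv,(20,120,80),(36,255,255)); k,l,s,ce=cv2.connectedComponentsWithStats(m)
for i in range(1,k):
    if s[i,4]>60: q=P[l==i]; print(s[i],ce[i].round(),np.nanmedian(q,0).round(1),np.nanpercentile(q,[2,98],0).round(1).tolist())
E
```

```text
t 2.1 tcp [ 562.5 -291.5  241.6] yaw 88.27 tilt [-1.1e+00  8.0e-01 -1.0e+03] w 0.999 F [ 0.49 -0.26  0.09] T [ 0.038  0.057 -0.016] g 0.0
[ 565.75074455 -219.55993746  374.1100838 ] [ 0.98920591 -0.14576159  0.00237341 -0.01481887] 325.19226210127806
[ 95  68  33  32 602] [110.  84.] [ 369.9 -164.4   28.7] [[351.1, -181.6, 0.8], [380.9, -145.1, 31.8]]
[277 154  16  40 538] [285. 173.] [ 567.9 -280.7   30.3] [[560.2, -307.3, 0.1], [576.6, -261.9, 32.3]]
```

View pics/w1.png

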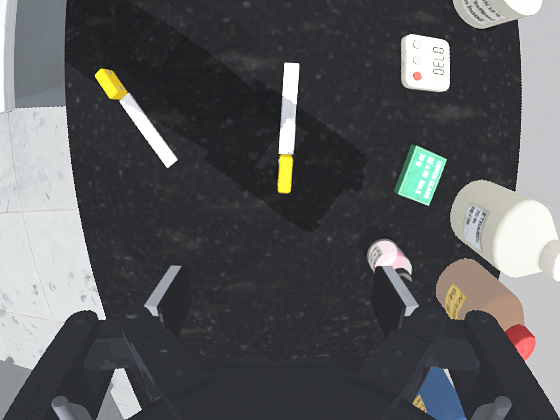

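The wrist view shows the target gauge, with its handle at (285,173) and tip at (291,63). The stain bottle is at (385,255), close to the right finger.

```bash
python3 - <<'E'
from h import *
c=dict(np.load('w1.npz')); P=wpts(c); C=c['color'].astype(int)
sub=np.zeros(P.shape[:2],bool); sub[55:200,270:310]=1
yel=sub&(C[...,0]-C[...,2]>60)&(P[...,2]>24); wh=sub&(C.min(2)>120)
for n,m in(('handle',yel),('strip',wh)):
    q=P[m]; r=cv2.minAreaRect(q[:,:2].astype(np.float32)); print(n,len(q),q.mean(0).round(1),r,np.percentile(q[:,2],[5,50,95]).round(1))
q=P[wh][:,:2]; vx=cv2.fitLine(q.astype(np.float32),cv2.DIST_HUBER,0,.01,.01).ravel(); print(vx,np.degrees(np.arctan2(vx[1],vx[0])))
q=q@vx[:2]; print('extent',q.min(),q.max(), 'tip',vx[2:]+vx[:2]*(q.max()-vx[2:]@vx[:2]))
st=P[235:285,365:412]; mm=st[...,2]>15; print('stain',np.nanpercentile(st[mm],[2,50,98],0).round())
bg=P[300:320,200:350]; print('bench z',np.nanmedian(P[200:230,250:300,2]))
E
```

```text
handle 459 [ 567.3 -280.7   30.4] ((567.31396484375, -281.50628662109375), (39.417598724365234, 13.933323860168457), 84.59603118896484) [28.5 30.6 31.9]
strip 1393 [nan nan nan] ((573.7071533203125, -212.97360229492188), (112.49797821044922, 17.169775009155273), 84.01750183105469) [nan nan nan]
[0. 0. 0. 0.] 0.0
extent nan nan tip [nan nan]
stain [[ 606. -392.   17.]
 [ 676. -372.   61.]
 [ 706. -283.  265.]]
bench z 0.7258467446067698
```

Emit:
{"op": "carry_out", "data": {"commands": [{"dx":5,"dy":2,"dz":30,"turn":3.8,"claw":0},{"dx":5,"dy":2.5,"dz":40,"turn":0,"claw":0},{"dx":0,"dy":0,"dz":40,"turn":0,"claw":0},{"dx":0,"dy":0,"dz":40,"turn":0,"claw":0},{"dx":0,"dy":0,"dz":30,"turn":0,"claw":0},{"dx":0,"dy":0,"dz":0,"turn":0,"claw":0},{"dx":0,"dy":0,"dz":0,"turn":0,"claw":0}]}}

```text
time: 2.85
tcp_pos: [567.9, -282.0, 62.2]
orientation: [-0.001, 0.743, 0.67, -0.0]
contact_force: [0.4, -0.8, 0.4]
width: 0.497
grasp_force: 0.0
```

```bash
python3 - <<'E'
from h import *
t,M=tcp(); d=M.T@(np.array([567.3,-281.5,13])-t); print(d.round(1))
E
```

```text
t 2.85 tcp [ 567.9 -282.    62.2] yaw 84.07 tilt [-9.e-01  7.e-01 -1.e+03] w 0.497 F [ 0.38 -0.78  0.43] T [-0.053  0.028 -0.017] g 0.0
[ 0.4 -0.6 49.2]
```

Emit:
{"op": "carry_out", "data": {"commands": [{"dx":0.4,"dy":-0.6,"dz":20,"turn":0,"claw":0},{"dx":0,"dy":0,"dz":20,"turn":0,"claw":0},{"dx":0,"dy":0,"dz":9,"turn":0,"claw":0},{"dx":0,"dy":0,"dz":0,"turn":0,"claw":-1},{"dx":0,"dy":0,"dz":0,"turn":0,"claw":-1},{"dx":0,"dy":0,"dz":0,"turn":0,"claw":-1},{"dx":0,"dy":0,"dz":0,"turn":0,"claw":-1},{"dx":0,"dy":0,"dz":0,"turn":0,"claw":-1},{"dx":0,"dy":0,"dz":0,"turn":0,"claw":-1},{"dx":0,"dy":0,"dz":0,"turn":0,"claw":-1},{"dx":0,"dy":0,"dz":-15,"turn":0,"claw":-1},{"dx":0,"dy":0,"dz":-25,"turn":0,"claw":-1},{"dx":0,"dy":0,"dz":-30,"turn":0,"claw":-1},{"dx":0,"dy":0,"dz":-20,"turn":0,"claw":-1},{"dx":0,"dy":0,"dz":0,"turn":0,"claw":-1},{"dx":0,"dy":0,"dz":0,"turn":0,"claw":-1}], "grip_force": 50}}

```text
time: 4.45
tcp_pos: [567.2, -281.5, 103.4]
orientation: [0.0, 0.742, 0.67, -0.0]
contact_force: [0.5, 0.6, -2.3]
width: 0.155
grasp_force: 50.9
```

```bash
python3 - <<'E'
from h import *
t,M=tcp()
s=dict(np.load('scene0.npz')); 
h=np.array([533,85]); x=np.array([-.358,.934])
g=h-200*x; print('pre target (handle at head x=-200)',g,(M.T@np.r_[g-t[:2],0]).round(1))
E
```

```text
t 4.45 tcp [ 567.2 -281.5  103.4] yaw 84.14 tilt [ 0.e+00 -1.e-01 -1.e+03] w 0.155 F [ 0.47  0.64 -2.31] T [0.015 0.001 0.03 ] g 50.9
pre target (handle at head x=-200) [ 604.6 -101.8] [182.5  18.9  -0. ]
```

Emit:
{"op": "carry_out", "data": {"commands": [{"dx":20,"dy":2,"dz":0,"turn":0,"claw":-1},{"dx":30,"dy":3,"dz":0,"turn":0,"claw":-1},{"dx":35,"dy":4,"dz":0,"turn":0,"claw":-1},{"dx":35,"dy":4,"dz":0,"turn":0,"claw":-1},{"dx":30,"dy":3,"dz":0,"turn":0,"claw":-1},{"dx":20,"dy":2,"dz":0,"turn":0,"claw":-1},{"dx":12,"dy":1,"dz":0,"turn":0,"claw":-1},{"dx":0,"dy":0,"dz":0,"turn":-4,"claw":-1},{"dx":0,"dy":0,"dz":0,"turn":-6,"claw":-1},{"dx":0,"dy":0,"dz":0,"turn":-6,"claw":-1},{"dx":0,"dy":0,"dz":0,"turn":-6,"claw":-1},{"dx":0,"dy":0,"dz":0,"turn":-5,"claw":-1},{"dx":0,"dy":0,"dz":0,"turn":0,"claw":-1},{"dx":0,"dy":0,"dz":0,"turn":0,"claw":-1}]}}

```text
time: 5.85
tcp_pos: [604.3, -102.2, 102.4]
orientation: [-0.001, 0.566, 0.824, -0.0]
contact_force: [0.9, 0.6, -0.9]
width: 0.158
grasp_force: 50.8
```

```bash
python3 - <<'E'
from h import *
t,M=tcp(); c,P=wrist('w2'); np.savez('w2p.npz',t=t,M=M)
Z=P[...,2]; 
h=np.array([533,85])
near=np.hypot(P[...,0]-h[0],P[...,1]-h[1])
for n,m in dict(knob=(Z>103)&(Z<118)&(near<40),bridge=(Z>66)&(Z<82)&(near<80),bed=(Z>9)&(Z<18)&(near<160)).items():
    m=cv2.morphologyEx(m.astype(np.uint8),cv2.MORPH_OPEN,np.ones((3,3)))>0
    q=P[m]; print(n,len(q)); 
    if len(q): print(q.mean(0).round(1),cv2.minAreaRect(q[:,:2].astype(np.float32)),np.percentile(q[:,2],[5,50,95]).round(1))
E
```

```text
t 5.85 tcp [ 604.3 -102.2  102.4] yaw 111.02 tilt [-1.6e+00  6.0e-01 -1.0e+03] w 0.158 F [ 0.87  0.56 -0.92] T [ 0.006 -0.042 -0.012] g 50.8
knob 0
bridge 0
bed 6965
[565.2  -2.6  14.9] ((564.1819458007812, 0.0831451416015625), (62.46748733520508, 94.74725341796875), 18.918930053710938) [13.6 14.9 16.1]
```

View pics/w2.png

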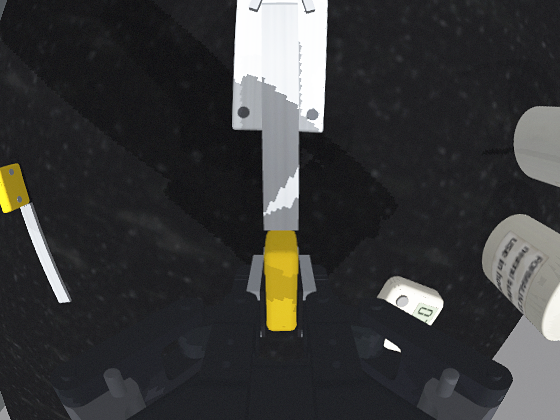

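The wrist view shows the strip from (282,230) up to (282,0) over the bed. The bed's rear edge is at row 130, between columns 233 and 323, and the rail flares are at the top near (252,5) and (312,5).

```bash
cat > fit.py <<'E'
from h import *
def axisfit(q,a0):
    "q: xy points of a strip; yaw a0 deg guess. returns yaw, centre line offset at origin, width, rear"
    a=np.radians(a0)
    for _ in range(3):
        ex=np.array([np.cos(a),np.sin(a)]); ey=np.array([-ex[1],ex[0]])
        u=q@ex; w=q@ey; b=np.round(u/2).astype(int); L=[]
        for k in np.unique(b):
            s=w[b==k]
            if len(s)>12: L.append((2*k,*np.percentile(s,[2,98])))
        L=np.array(L); L=L[4:-3]
        p1=np.polyfit(L[:,0],L[:,1],1); p2=np.polyfit(L[:,0],L[:,2],1)
        a+=np.arctan((p1[0]+p2[0])/2)
    um=L[:,0].mean(); wm=(np.polyval(p1,um)+np.polyval(p2,um))/2
    return np.degrees(a),ex*um+ey*wm,np.polyval(p2,um)-np.polyval(p1,um),(p1[0],p2[0]),np.percentile(u,[.3,99.7])
E
python3 - <<'E'
from fit import *
c=dict(np.load('w2.npz')); P=wpts(c); d=np.load('w2p.npz'); Z=P[...,2]
h=np.array([533,85]); near=np.hypot(P[...,0]-h[0],P[...,1]-h[1])
bed=(Z>10)&(Z<19)&(near<160); bed=cv2.morphologyEx(bed.astype(np.uint8),cv2.MORPH_OPEN,np.ones((3,3)))>0
C=c['color']; 
st=np.zeros_like(bed); st[0:225,255:308]=1; st&=(Z>80)&(Z<110); 
rb=axisfit(P[bed][:,:2],111); rs=axisfit(P[st][:,:2],111); print('bed',rb); print('strip',rs, np.percentile(Z[st],[5,50,95]))
a=np.radians(rb[0]); ex=np.array([np.cos(a),np.sin(a)]); ey=np.array([-ex[1],ex[0]])
head=rb[1]+ex*(rb[4][0]+137-rb[1]@ex); print('head from bed',head)
t=d['t']; print('tcp offset from bed axis y',(t[:2]-rb[1])@ey,'x rel head',(t[:2]-head)@ex)
a2=np.radians(rs[0]); print('strip line at head: centre y rel',(rs[1]-rb[1])@ey, 'u of strip centre',(rs[1]-head)@ex)
E
```

```text
bed (np.float64(109.06166869681806), array([5.64134233e+02, 3.51024020e-01]), np.float64(59.65525501024524), (np.float64(0.0008942921871281164), np.float64(0.002503705928428915)), array([-230.37552825, -137.89462533]))
strip (np.float64(111.36311194862886), array([577.08793577, -31.7888289 ]), np.float64(15.250967439693568), (np.float64(-0.00323279852504457), np.float64(0.0025658668079228783)), array([-292.67972547, -191.087704  ])) [91.04695434 92.13712177 93.21913473]
head from bed [534.56816051  85.91784123]
tcp offset from bed axis y -4.505083221980759 x rel head -200.58807190773558
strip line at head: centre y rel -1.7470053150180318 u of strip centre -125.13888066132205
```

Emit:
{"op": "carry_out", "data": {"commands": [{"dx":0,"dy":0,"dz":0,"turn":2.2,"claw":-1},{"dx":0,"dy":-4.6,"dz":0,"turn":0,"claw":-1},{"dx":0,"dy":0,"dz":20,"turn":0,"claw":-1},{"dx":0,"dy":0,"dz":25,"turn":0,"claw":-1},{"dx":0,"dy":0,"dz":15,"turn":0,"claw":-1},{"dx":0,"dy":0,"dz":8,"turn":0,"claw":-1},{"dx":0,"dy":0,"dz":0,"turn":0,"claw":-1},{"dx":0,"dy":0,"dz":0,"turn":0,"claw":-1}]}}

```text
time: 6.7
tcp_pos: [601.1, -104.2, 36.0]
orientation: [0.001, 0.581, 0.814, 0.0]
contact_force: [-0.5, -0.2, -0.3]
width: 0.154
grasp_force: 50.9
```

```bash
python3 - <<'E'
from fit import *
t,M=tcp(); c,P=wrist('w3'); np.savez('w3p.npz',t=t,M=M); Z=P[...,2]
h=np.array([534.6,85.9]); a=np.radians(109.06); ex=np.array([np.cos(a),np.sin(a)]); ey=np.array([-ex[1],ex[0]])
X=(P[...,:2]-h)@ex; Y=(P[...,:2]-h)@ey; C=c['color'].astype(int)
bed=(Z>8)&(Z<28)&(X>-134)&(X<-20)&(abs(Y)<40)
strip=bed&(abs(Y)<14)&(Z>17.5)&(X<-75)
flat=bed&(abs(Y)>12)&(X<-75)&(Z<18)
print('bed z',np.median(Z[flat]),'strip z',[ (k,round(float(np.median(Z[strip&(abs(X-k)<5)])),1)) for k in range(-130,-79,10)] )
q=P[flat][:,:2]; print('bed',axisfit(q,109)); print('strip',axisfit(P[strip][:,:2],109))
print('stripY',[(k,np.percentile(Y[strip&(abs(X-k)<3)],[3,97]).round(1)) for k in range(-125,-79,15)],'bedY',[(k,np.percentile(Y[flat&(abs(X-k)<3)],[1,99]).round(1)) for k in range(-125,-79,15)])
E
```

```text
t 6.7 tcp [ 601.1 -104.2   36. ] yaw 108.94 tilt [ 1.1e+00 -4.0e-01 -1.0e+03] w 0.154 F [-0.54 -0.24 -0.3 ] T [-0.018 -0.014  0.005] g 50.9
bed z 14.908766906949367 strip z [(-130, 25.6), (-120, 25.6), (-110, 25.6), (-100, 25.6), (-90, 25.6), (-80, 25.5)]
bed (np.float64(108.88890166411882), array([568.20779951, -11.71496003]), np.float64(59.67287520555021), (np.float64(-0.000516151446290629), np.float64(-0.003110432142054343)), array([-226.62313417, -167.96507453]))
strip (np.float64(109.45258465373823), array([569.39712804, -12.51689672]), np.float64(15.397573408033395), (np.float64(0.004087448912168207), np.float64(0.0012665456005709927)), array([-229.42223417, -172.48037082]))
stripY [(-125, array([-8.3,  6.8])), (-110, array([-7.9,  6.4])), (-95, array([-8.3,  6.7])), (-80, array([-8. ,  6.8]))] bedY [(-125, array([-30.1,  30.4])), (-110, array([-30.4,  30.5])), (-95, array([-30.3,  30.6])), (-80, array([-30.2,  30.4]))]
```

View pics/w3.png

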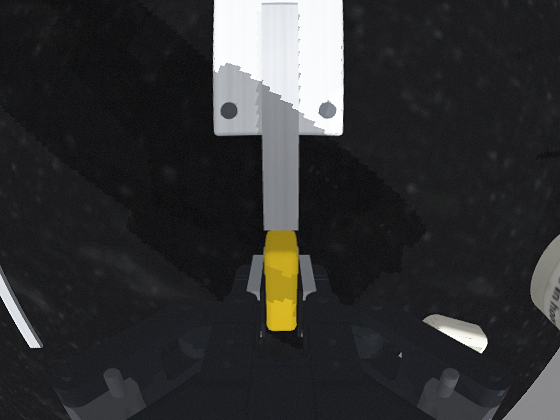

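The strip's end is at (280,5), centred over the bed, 6.7 mm above it and within 0.8 mm laterally. I'll lower it and move it in.

Emit:
{"op": "carry_out", "data": {"commands": [{"dx":0,"dy":-0.8,"dz":3,"turn":0.3,"claw":-1},{"dx":0,"dy":0,"dz":2.7,"turn":0,"claw":-1},{"dx":0,"dy":0,"dz":0,"turn":0,"claw":-1},{"dx":5,"dy":0,"dz":0,"turn":0,"claw":-1},{"dx":8,"dy":0,"dz":0,"turn":0,"claw":-1},{"dx":8,"dy":0,"dz":0,"turn":0,"claw":-1},{"dx":8,"dy":0,"dz":0,"turn":0,"claw":-1},{"dx":8,"dy":0,"dz":0,"turn":0,"claw":-1},{"dx":8,"dy":0,"dz":0,"turn":0,"claw":-1},{"dx":5,"dy":0,"dz":0,"turn":0,"claw":-1},{"dx":0,"dy":0,"dz":0,"turn":0,"claw":-1}]}}

```text
time: 7.85
tcp_pos: [583.5, -56.1, 29.5]
orientation: [-0.0, 0.583, 0.813, -0.0]
contact_force: [0.3, -0.3, -1.6]
width: 0.153
grasp_force: 50.9
```

```bash
cat > chk.py <<'E'
from fit import *
import sys
t,M=tcp(); c,P=wrist(sys.argv[1]); Z=P[...,2]
h=np.array([534.6,85.9]); a=np.radians(109.06); ex=np.array([np.cos(a),np.sin(a)]); ey=np.array([-ex[1],ex[0]])
print('tcp head frame',(t[:2]-h)@ex,(t[:2]-h)@ey)
X=(P[...,:2]-h)@ex; Y=(P[...,:2]-h)@ey; C=c['color'].astype(int)
for k in range(-130,-20,8):
    s=(abs(X-k)<3)&(abs(Y)<40)&(Z>8)&(Z<30)
    if s.sum()<30: continue
    st=s&(Z>17.3)&(abs(Y)<10); b=s&(Z<17)
    if st.sum()>10: print(k,'strip z',np.median(Z[st]).round(1),'Y',np.percentile(Y[st],[3,97]).round(1),'bed z',np.median(Z[b]).round(1) if b.any() else '','Y',np.percentile(Y[s],[1,99]).round(1))
E
python3 chk.py w4
```

```text
t 7.85 tcp [583.5 -56.1  29.5] yaw 108.69 tilt [-4.e-01  2.e-01 -1.e+03] w 0.153 F [ 0.33 -0.25 -1.59] T [ 0.014 -0.018  0.034] g 50.9
tcp head frame -150.13041627500053 0.1723172143032777
-130 strip z 20.1 Y [-6.9  6.6] bed z 14.9 Y [-30.2  30.4]
-122 strip z 19.2 Y [-7.4  7.5] bed z 14.9 Y [-30.1  30.2]
-114 strip z 19.2 Y [-7.3  7.1] bed z 14.8 Y [-30.2  30.2]
-106 strip z 19.2 Y [-7.3  7.3] bed z 14.9 Y [-29.8  29.9]
-98 strip z 19.3 Y [-7.2  7. ] bed z 14.9 Y [-30.   30.1]
-90 strip z 19.2 Y [-7.7  7.3] bed z 14.9 Y [-30.   30.1]
-82 strip z 19.2 Y [-7.7  7.2] bed z 14.9 Y [-29.9  30.1]
-74 strip z 19.2 Y [-7.7  7.3] bed z 14.9 Y [-29.9  30.2]
-66 strip z 19.2 Y [-7.7  7.4] bed z 14.9 Y [-30.1  30.1]
-58 strip z 19.3 Y [-7.4  7. ] bed z 14.9 Y [-30.1  30. ]
-50 strip z 19.3 Y [-7.8  7.3] bed z 14.9 Y [-30.1  29.9]
-42 strip z 19.3 Y [-7.8  6.9] bed z 14.9 Y [-29.9  29.8]
-34 strip z 19.3 Y [-7.9  7.7] bed z 14.9 Y [-30.  30.]
-26 strip z 19.2 Y [-7.6  7.3] bed z 14.8 Y [-38.6  38.5]
```

View pics/w4.png

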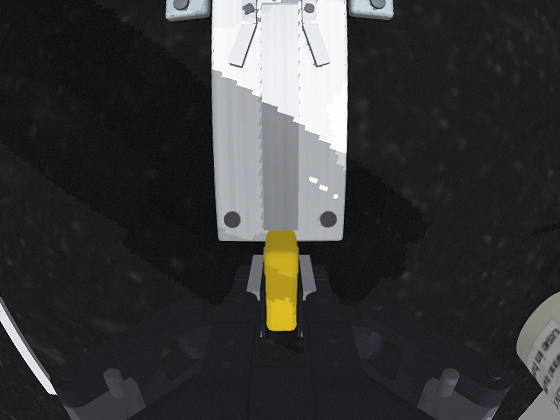

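The tip is between the flares at (280,5) and centred, and the strip is essentially on the bed. I'll slide it on.

Emit:
{"op": "carry_out", "data": {"commands": [{"dx":4,"dy":0,"dz":0,"turn":0,"claw":-1},{"dx":6,"dy":0,"dz":0,"turn":0,"claw":-1},{"dx":7,"dy":0,"dz":0,"turn":0,"claw":-1},{"dx":7,"dy":0,"dz":0,"turn":0,"claw":-1},{"dx":7,"dy":0,"dz":0,"turn":0,"claw":-1},{"dx":7,"dy":0,"dz":0,"turn":0,"claw":-1},{"dx":6,"dy":0,"dz":0,"turn":0,"claw":-1},{"dx":3,"dy":0,"dz":0,"turn":0,"claw":-1},{"dx":2,"dy":0,"dz":0,"turn":0,"claw":-1},{"dx":1,"dy":0,"dz":0,"turn":0,"claw":-1},{"dx":0,"dy":0,"dz":0,"turn":0,"claw":-1}]}}

```text
time: 9.0
tcp_pos: [567.9, -9.5, 29.7]
orientation: [0.0, 0.583, 0.812, -0.0]
contact_force: [0.6, -0.4, -0.3]
width: 0.155
grasp_force: 50.9
```

```bash
python3 chk.py w5 | head -6
```

```text
t 9.0 tcp [567.9  -9.5  29.7] yaw 108.64 tilt [ 1.e-01 -1.e-01 -1.e+03] w 0.155 F [ 0.61 -0.38 -0.31] T [-0.071  0.026 -0.067] g 50.9
tcp head frame -101.07368464912511 -0.30081714832562784
-90 strip z 27.0 Y [-9.9  9.8] bed z 14.9 Y [-30.1  30.2]
-82 strip z 21.6 Y [-7.4  6.1] bed z 14.9 Y [-30.2  30.2]
-74 strip z 19.2 Y [-7.9  7. ] bed z 14.8 Y [-30.2  30.3]
-66 strip z 19.3 Y [-7.8  6.7] bed z 14.8 Y [-30.2  30.1]
```

Emit:
{"op": "carry_out", "data": {"commands": [{"dx":1,"dy":0,"dz":0,"turn":0,"claw":-1},{"dx":1,"dy":0,"dz":0,"turn":0,"claw":-1},{"dx":1,"dy":0,"dz":0,"turn":0,"claw":-1},{"dx":1,"dy":0,"dz":0,"turn":0,"claw":-1},{"dx":0.5,"dy":0,"dz":0,"turn":0,"claw":-1},{"dx":0,"dy":0,"dz":0,"turn":0,"claw":-1}]}}

```text
time: 9.65
tcp_pos: [566.4, -5.2, 29.6]
orientation: [0.0, 0.583, 0.812, -0.0]
contact_force: [-0.5, 0.7, -0.5]
width: 0.153
grasp_force: 50.9
```

Emit:
{"op": "carry_out", "data": {"commands": [{"dx":0.6,"dy":0,"dz":0,"turn":0,"claw":-1},{"dx":0.6,"dy":0,"dz":0,"turn":0,"claw":-1},{"dx":0,"dy":0,"dz":0,"turn":0,"claw":-1}]}}

```text
time: 9.95
tcp_pos: [566.4, -4.7, 29.9]
orientation: [0.001, 0.583, 0.812, -0.0]
contact_force: [0.3, -2.7, -0.2]
width: 0.151
grasp_force: 50.9
```

Emit:
{"op": "carry_out", "data": {"commands": [{"dx":0.8,"dy":0,"dz":0,"turn":0,"claw":-1},{"dx":0,"dy":0,"dz":0,"turn":0,"claw":-1},{"dx":0,"dy":0,"dz":0,"turn":0,"claw":-1}]}}

```text
time: 10.25
tcp_pos: [566.5, -4.5, 30.1]
orientation: [0.001, 0.583, 0.813, -0.0]
contact_force: [1.1, -5.6, -0.3]
width: 0.155
grasp_force: 51.0
```

Emit:
{"op": "carry_out", "data": {"commands": [{"dx":-1.6,"dy":0,"dz":0.3,"turn":0,"claw":-1},{"dx":0,"dy":0,"dz":0,"turn":0,"claw":-1},{"dx":0,"dy":0,"dz":0,"turn":0,"claw":-0.3},{"dx":0,"dy":0,"dz":0,"turn":0,"claw":-0.3},{"dx":0,"dy":0,"dz":0,"turn":0,"claw":-0.3},{"dx":0,"dy":0,"dz":0,"turn":0,"claw":-0.3},{"dx":0,"dy":0,"dz":-15,"turn":0,"claw":-0.3},{"dx":0,"dy":0,"dz":-35,"turn":0,"claw":0},{"dx":0,"dy":0,"dz":-45,"turn":0,"claw":1},{"dx":-20,"dy":0,"dz":-45,"turn":0,"claw":1},{"dx":-30,"dy":0,"dz":-40,"turn":0,"claw":1},{"dx":-30,"dy":0,"dz":-40,"turn":0,"claw":1},{"dx":0,"dy":0,"dz":0,"turn":0,"claw":1}]}}

```text
time: 11.55
tcp_pos: [596.0, -84.5, 259.2]
orientation: [0.008, 0.584, 0.811, 0.002]
contact_force: [1.5, 0.9, 0.1]
width: 0.999
grasp_force: 0.0
```

```bash
python3 - <<'E'
from fit import *
t,M=tcp(); c,P=wrist('w6'); Z=P[...,2]
h=np.array([534.6,85.9]); a=np.radians(109.06); ex=np.array([np.cos(a),np.sin(a)]); ey=np.array([-ex[1],ex[0]])
X=(P[...,:2]-h)@ex; Y=(P[...,:2]-h)@ey; C=c['color'].astype(int)
q=(abs(X)<40)&(abs(Y)<40)&(Z>102)&(Z<118); 
if q.any():
  print('knob',q.sum(),cv2.minEnclosingCircle(np.stack([X[q],Y[q]],-1).astype(np.float32)),np.median(Z[q]),np.percentile(X[q],[1,99]),np.percentile(Y[q],[1,99]))
b=(abs(X)<40)&(abs(Y)<70)&(Z>66)&(Z<82)
if b.any(): print('bridge',b.sum(),np.percentile(X[b],[1,99]),np.percentile(Y[b],[1,99]))
hd=(C[...,0]-C[...,2]>60)&(Z>36)&(Z<55)&(abs(Y)<25)&(X<-50)
print('handle',cv2.minAreaRect(np.stack([X[hd],Y[hd]],-1).astype(np.float32)),np.median(Z[hd]))
st=(Z>17.3)&(Z<21)&(abs(Y)<10)&(X<-55)&(X>-72); print('strip z',np.median(Z[st]))
E
```

```text
t 11.55 tcp [596.  -84.5 259.2] yaw 108.46 tilt [  15.6   -5.9 -999.9] w 0.999 F [1.52 0.88 0.12] T [0.019 0.011 0.045] g 0.0
knob 758 ((-4.338550567626953, -0.17809391021728516), 21.390684127807617) 110.32351691958627 [-22.65852033  -5.52226421] [-19.6314211   19.22058393]
bridge 1349 [-14.65493741   8.24602354] [-48.18921252  48.04645381]
handle ((-96.13064575195312, -0.30712223052978516), (12.664778709411621, 38.584049224853516), 89.38912200927734) 44.657239092693885
strip z 18.979548340778535
```

View pics/w6.png

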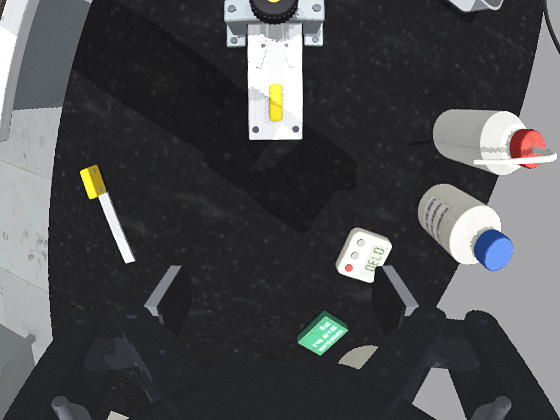

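The gauge is seated: its handle is at (276,102), the tip is about 29 mm along, and it lies flat. The knob edge shows at the top near (275,10). I'll move above the knob.

Emit:
{"op": "carry_out", "data": {"commands": [{"dx":20,"dy":0,"dz":0,"turn":0,"claw":1},{"dx":35,"dy":-2,"dz":15,"turn":0,"claw":1},{"dx":40,"dy":-2,"dz":15,"turn":0,"claw":1},{"dx":40,"dy":0,"dz":15,"turn":0,"claw":1},{"dx":30,"dy":0,"dz":15,"turn":0,"claw":1},{"dx":15,"dy":0,"dz":0,"turn":0,"claw":1},{"dx":0,"dy":0,"dz":0,"turn":0,"claw":1},{"dx":0,"dy":0,"dz":0,"turn":0,"claw":1}]}}

```text
time: 12.4
tcp_pos: [530.8, 88.7, 189.9]
orientation: [0.001, 0.583, 0.813, 0.0]
contact_force: [-0.5, -0.8, -0.1]
width: 0.997
grasp_force: 0.0
```

```bash
python3 - <<'E'
from h import *
t,M=tcp(); print(manip.state()['qpos'].round(2)); print((M.T@(np.array([534.9,85,92])-t)).round(1))
c=manip.camera('scene'); d=dict(c); P=pts(d); np.savez('s2.npz',**{k:np.array(v) for k,v in d.items()})
E
```

```text
t 12.4 tcp [530.8  88.7 189.9] yaw 108.7 tilt [ 1.e+00 -5.e-01 -1.e+03] w 0.997 F [-0.48 -0.78 -0.12] T [-0.055 -0.07   0.035] g 0.0
[-0.02  0.03  1.96 -0.    1.14 -0.35]
[-4.7  2.6 97.9]
```

Emit:
{"op": "carry_out", "data": {"commands": [{"dx":-4.7,"dy":2.6,"dz":10,"turn":0,"claw":1},{"dx":0,"dy":0,"dz":30,"turn":0,"claw":1},{"dx":0,"dy":0,"dz":30,"turn":0,"claw":1},{"dx":0,"dy":0,"dz":20,"turn":0,"claw":1},{"dx":0,"dy":0,"dz":7,"turn":0,"claw":1},{"dx":0,"dy":0,"dz":0,"turn":0,"claw":1},{"dx":0,"dy":0,"dz":0,"turn":0,"claw":-1},{"dx":0,"dy":0,"dz":0,"turn":0,"claw":-1},{"dx":0,"dy":0,"dz":0,"turn":0,"claw":-1},{"dx":0,"dy":0,"dz":0,"turn":0,"claw":-1},{"dx":0,"dy":0,"dz":0,"turn":0,"claw":-1},{"dx":0,"dy":0,"dz":0,"turn":0,"claw":-1}], "grip_force": 40}}

```text
time: 13.65
tcp_pos: [534.7, 84.7, 94.0]
orientation: [0.0, 0.583, 0.812, -0.0]
contact_force: [-3.7, -1.9, 5.2]
width: 0.481
grasp_force: 41.2
```

```bash
python3 -c "
from h import *
tcp()"
```

```text
t 13.65 tcp [534.7  84.7  94. ] yaw 108.67 tilt [ 1.e-01 -1.e+00 -1.e+03] w 0.481 F [-3.7  -1.94  5.18] T [-0.257  0.616 -0.044] g 41.2
```

Emit:
{"op": "carry_out", "data": {"commands": [{"dx":0,"dy":0,"dz":0,"turn":5,"claw":-1},{"dx":0,"dy":0,"dz":0,"turn":7.5,"claw":-1},{"dx":0,"dy":0,"dz":0,"turn":8,"claw":-1},{"dx":0,"dy":0,"dz":0,"turn":8,"claw":-1},{"dx":0,"dy":0,"dz":0,"turn":8,"claw":-1},{"dx":0,"dy":0,"dz":0,"turn":8,"claw":-1},{"dx":0,"dy":0,"dz":0,"turn":8,"claw":-1},{"dx":0,"dy":0,"dz":0,"turn":7.5,"claw":-1},{"dx":0,"dy":0,"dz":0,"turn":5,"claw":-1},{"dx":0,"dy":0,"dz":0,"turn":3,"claw":-1},{"dx":0,"dy":0,"dz":0,"turn":0,"claw":-1},{"dx":0,"dy":0,"dz":0,"turn":0,"claw":-1}]}}

```text
time: 14.85
tcp_pos: [532.8, 85.3, 94.0]
orientation: [-0.001, 0.938, 0.348, -0.003]
contact_force: [-9.9, 0.3, 10.7]
width: 0.475
grasp_force: 41.7
```

```bash
python3 -c "
from h import *
tcp()"
```

```text
t 14.85 tcp [532.8  85.3  94. ] yaw 40.67 tilt [-5.4e+00 -1.0e-01 -1.0e+03] w 0.475 F [-9.95  0.33 10.67] T [-0.079  1.418 -0.017] g 41.7
```

Emit:
{"op": "carry_out", "data": {"commands": [{"dx":0,"dy":0,"dz":0,"turn":0,"claw":1},{"dx":0,"dy":0,"dz":0,"turn":0,"claw":1},{"dx":0,"dy":0,"dz":0,"turn":0,"claw":1},{"dx":0,"dy":0,"dz":-20,"turn":0,"claw":1},{"dx":0,"dy":0,"dz":-30,"turn":0,"claw":1},{"dx":0,"dy":0,"dz":-25,"turn":-5,"claw":0},{"dx":0,"dy":0,"dz":0,"turn":-8,"claw":0},{"dx":0,"dy":0,"dz":0,"turn":-8,"claw":0},{"dx":0,"dy":0,"dz":0,"turn":-8,"claw":0},{"dx":0,"dy":0,"dz":0,"turn":-8,"claw":0},{"dx":0,"dy":0,"dz":0,"turn":-8,"claw":0},{"dx":0,"dy":0,"dz":0,"turn":-8,"claw":0},{"dx":0,"dy":0,"dz":0,"turn":-8,"claw":0},{"dx":0,"dy":0,"dz":0,"turn":-7,"claw":0},{"dx":-30,"dy":0,"dz":0,"turn":0,"claw":0},{"dx":-40,"dy":0.9,"dz":0,"turn":0,"claw":0},{"dx":-25,"dy":0,"dz":20,"turn":0,"claw":0},{"dx":0,"dy":0,"dz":40,"turn":0,"claw":0},{"dx":0,"dy":0,"dz":10,"turn":0,"claw":0},{"dx":0,"dy":0,"dz":0,"turn":0,"claw":0}]}}

```text
time: 16.85
tcp_pos: [563.8, -4.3, 94.9]
orientation: [-0.003, 0.583, 0.812, -0.001]
contact_force: [-0.7, 0.0, -0.0]
width: 0.501
grasp_force: 0.0
```

```bash
python3 -c "
from h import *
t,M=tcp(); print((M.T@(np.array([566.3,-4.8,30])-t)).round(1))"
```

```text
t 16.85 tcp [563.8  -4.3  94.9] yaw 108.64 tilt [   -5.6     1.2 -1000. ] w 0.501 F [-0.71  0.02 -0.04] T [-0.019  0.045  0.009] g 0.0
[-1.5  2.5 64.9]
```

Emit:
{"op": "carry_out", "data": {"commands": [{"dx":-1.5,"dy":2.5,"dz":25,"turn":0,"claw":0},{"dx":0,"dy":0,"dz":25,"turn":0,"claw":0},{"dx":0,"dy":0,"dz":15,"turn":0,"claw":0},{"dx":0,"dy":0,"dz":0,"turn":0,"claw":-1},{"dx":0,"dy":0,"dz":0,"turn":0,"claw":-1},{"dx":0,"dy":0,"dz":0,"turn":0,"claw":-1},{"dx":0,"dy":0,"dz":0,"turn":0,"claw":-1},{"dx":0,"dy":0,"dz":0,"turn":0,"claw":-1},{"dx":0,"dy":0,"dz":0,"turn":0,"claw":-1}], "grip_force": 25}}

```text
time: 17.75
tcp_pos: [568.8, -5.4, 33.5]
orientation: [0.0, 0.583, 0.812, 0.0]
contact_force: [-3.8, 0.1, 4.8]
width: 0.157
grasp_force: 25.4
```

Emit:
{"op": "carry_out", "data": {"commands": [{"dx":-0.7,"dy":0,"dz":0,"turn":0,"claw":-1},{"dx":-0.7,"dy":0,"dz":0,"turn":0,"claw":-1}]}}

```text
time: 17.95
tcp_pos: [568.8, -5.4, 33.4]
orientation: [-0.001, 0.584, 0.812, 0.001]
contact_force: [-5.5, 6.4, 8.3]
width: 0.161
grasp_force: 26.0
```

Emit:
{"op": "carry_out", "data": {"commands": [{"dx":-0.7,"dy":0,"dz":0,"turn":0,"claw":-1}]}}

```text
time: 18.05
tcp_pos: [568.9, -5.5, 33.4]
orientation: [-0.002, 0.584, 0.812, 0.001]
contact_force: [-5.9, 8.0, 8.0]
width: 0.163
grasp_force: 26.1
```

Emit:
{"op": "carry_out", "data": {"commands": [{"dx":-0.7,"dy":0,"dz":0,"turn":0,"claw":-1}]}}

```text
time: 18.15
tcp_pos: [568.9, -5.6, 33.4]
orientation: [-0.002, 0.584, 0.812, 0.001]
contact_force: [-6.1, 10.0, 9.8]
width: 0.162
grasp_force: 26.2
```

Emit:
{"op": "carry_out", "data": {"commands": [{"dx":0,"dy":0,"dz":0,"turn":0,"claw":-0.3},{"dx":0,"dy":0,"dz":0,"turn":0,"claw":-0.3},{"dx":0,"dy":0,"dz":0,"turn":0,"claw":-0.3},{"dx":0,"dy":0,"dz":0,"turn":0,"claw":-0.3},{"dx":0,"dy":0,"dz":0,"turn":0,"claw":-0.3},{"dx":0,"dy":0,"dz":0,"turn":0,"claw":-0.3}]}}

```text
time: 18.75
tcp_pos: [569.5, -8.2, 32.2]
orientation: [0.0, 0.583, 0.812, 0.0]
contact_force: [-0.5, 0.3, 0.0]
width: 0.352
grasp_force: 0.0
```

```bash
python3 - <<'E'
from fit import *
t,M=tcp(); c,P=wrist('w7'); Z=P[...,2]
h=np.array([534.6,85.9]); a=np.radians(109.06); ex=np.array([np.cos(a),np.sin(a)]); ey=np.array([-ex[1],ex[0]])
X=(P[...,:2]-h)@ex; Y=(P[...,:2]-h)@ey; C=c['color'].astype(int)
hd=(C[...,0]-C[...,2]>60)&(Z>36)&(Z<55)&(abs(Y)<25)&(X<-50)
print('handle',cv2.minAreaRect(np.stack([X[hd],Y[hd]],-1).astype(np.float32)),np.median(Z[hd]))
print('tcp',(t[:2]-h)@ex,(t[:2]-h)@ey)
E
```

```text
t 18.75 tcp [569.5  -8.2  32.2] yaw 108.62 tilt [ 1.e-01 -0.e+00 -1.e+03] w 0.352 F [-0.51  0.27  0.04] T [ 0.022 -0.008 -0.028] g 0.0
handle ((-96.1833724975586, -2.729628562927246), (40.30657196044922, 13.841485977172852), 0.5103539228439331) 44.528874272660914
tcp -100.30670573138514 -2.276417450029743
```

View pics/w7.png

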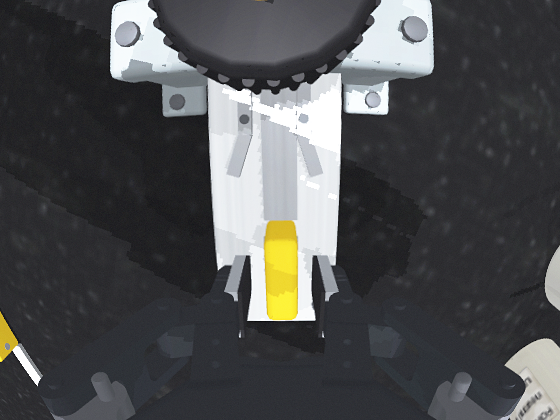

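The handle is at (281,270) and is now centred between the open pads. My off-centre grip moved it sideways about 2 mm and it is still straight, so I'll regrip cleanly.

Emit:
{"op": "carry_out", "data": {"commands": [{"dx":3,"dy":0.3,"dz":1,"turn":0,"claw":-0.3},{"dx":1,"dy":0.2,"dz":1,"turn":0,"claw":-0.3},{"dx":0,"dy":0,"dz":0,"turn":0,"claw":-0.3},{"dx":0,"dy":0,"dz":0,"turn":0,"claw":-1},{"dx":0,"dy":0,"dz":0,"turn":0,"claw":-1},{"dx":0,"dy":0,"dz":0,"turn":0,"claw":-1},{"dx":0,"dy":0,"dz":0,"turn":0,"claw":-1},{"dx":0,"dy":0,"dz":0,"turn":0,"claw":-1},{"dx":0,"dy":0,"dz":0,"turn":0,"claw":-1}], "grip_force": 20}}

```text
time: 19.7
tcp_pos: [568.2, -4.1, 30.3]
orientation: [-0.0, 0.583, 0.812, -0.0]
contact_force: [-3.5, -0.9, 3.6]
width: 0.165
grasp_force: 21.4
```

```bash
python3 -c "
from h import *
tcp()"
```

```text
t 19.7 tcp [568.2  -4.1  30.3] yaw 108.66 tilt [-1.2e+00 -1.0e-01 -1.0e+03] w 0.165 F [-3.55 -0.93  3.55] T [-0.078  0.569  0.297] g 21.4
```

Emit:
{"op": "carry_out", "data": {"commands": [{"dx":0,"dy":-0.7,"dz":-0.7,"turn":0,"claw":-1},{"dx":0,"dy":0,"dz":0,"turn":0,"claw":-1},{"dx":0,"dy":0,"dz":0,"turn":0,"claw":-1}]}}

```text
time: 20.0
tcp_pos: [567.7, -4.3, 30.5]
orientation: [-0.0, 0.583, 0.812, -0.0]
contact_force: [-0.9, -0.3, -2.4]
width: 0.161
grasp_force: 19.8
```

Emit:
{"op": "carry_out", "data": {"commands": [{"dx":-0.6,"dy":0,"dz":0,"turn":0,"claw":-1},{"dx":-0.6,"dy":0,"dz":0,"turn":0,"claw":-1}]}}

```text
time: 20.2
tcp_pos: [567.7, -4.7, 30.4]
orientation: [-0.001, 0.584, 0.812, 0.0]
contact_force: [-1.9, 2.7, -2.0]
width: 0.163
grasp_force: 19.4
```

Emit:
{"op": "carry_out", "data": {"commands": [{"dx":-0.6,"dy":0,"dz":0,"turn":0,"claw":-1}]}}

```text
time: 20.3
tcp_pos: [568.0, -5.3, 30.5]
orientation: [-0.001, 0.584, 0.812, 0.0]
contact_force: [-2.5, 2.7, -1.9]
width: 0.158
grasp_force: 19.4
```

Emit:
{"op": "carry_out", "data": {"commands": [{"dx":-0.6,"dy":0,"dz":0,"turn":0,"claw":-1}]}}

```text
time: 20.4
tcp_pos: [568.2, -5.9, 30.5]
orientation: [-0.001, 0.583, 0.812, 0.0]
contact_force: [-1.8, 3.2, -2.4]
width: 0.161
grasp_force: 19.4
```

Emit:
{"op": "carry_out", "data": {"commands": [{"dx":-0.6,"dy":-0.3,"dz":0.3,"turn":0,"claw":-1},{"dx":-0.6,"dy":0,"dz":0,"turn":0,"claw":-1}]}}

```text
time: 20.6
tcp_pos: [568.7, -7.6, 30.6]
orientation: [-0.0, 0.583, 0.812, 0.0]
contact_force: [-2.2, 4.2, -2.2]
width: 0.16
grasp_force: 19.4
```

Emit:
{"op": "carry_out", "data": {"commands": [{"dx":-0.6,"dy":0,"dz":0,"turn":0,"claw":-1}]}}

```text
time: 20.7
tcp_pos: [569.0, -8.3, 30.7]
orientation: [-0.0, 0.583, 0.812, 0.0]
contact_force: [-2.0, 4.4, -2.4]
width: 0.161
grasp_force: 19.4
```

Emit:
{"op": "carry_out", "data": {"commands": [{"dx":-0.6,"dy":0,"dz":0,"turn":0,"claw":-1}]}}

```text
time: 20.8
tcp_pos: [569.2, -8.9, 30.7]
orientation: [-0.0, 0.583, 0.812, 0.0]
contact_force: [-2.2, 4.1, -1.8]
width: 0.158
grasp_force: 19.4
```

Emit:
{"op": "carry_out", "data": {"commands": [{"dx":0.8,"dy":0,"dz":0,"turn":0,"claw":-1},{"dx":0.8,"dy":0,"dz":0,"turn":0,"claw":-1},{"dx":0.8,"dy":0,"dz":0,"turn":0,"claw":-1}]}}

```text
time: 21.1
tcp_pos: [569.5, -8.7, 31.4]
orientation: [0.002, 0.583, 0.813, -0.001]
contact_force: [-0.8, -7.2, -2.2]
width: 0.16
grasp_force: 19.9
```

Emit:
{"op": "carry_out", "data": {"commands": [{"dx":0.8,"dy":0,"dz":0,"turn":0,"claw":-1}]}}

```text
time: 21.2
tcp_pos: [569.5, -8.5, 31.6]
orientation: [0.003, 0.582, 0.813, -0.001]
contact_force: [-1.1, -9.7, -2.0]
width: 0.16
grasp_force: 20.1
```

Emit:
{"op": "carry_out", "data": {"commands": [{"dx":-0.8,"dy":0,"dz":0.4,"turn":0,"claw":-1},{"dx":0,"dy":0,"dz":0.4,"turn":0,"claw":-1},{"dx":0,"dy":0,"dz":0,"turn":0,"claw":-1}]}}

```text
time: 21.5
tcp_pos: [569.5, -8.7, 31.0]
orientation: [0.002, 0.583, 0.813, -0.001]
contact_force: [-2.4, -5.9, -1.1]
width: 0.163
grasp_force: 20.5
```

```bash
python3 - <<'E'
from fit import *
t,M=tcp(); c,P=wrist('w8'); Z=P[...,2]
h=np.array([534.6,85.9]); a=np.radians(109.06); ex=np.array([np.cos(a),np.sin(a)]); ey=np.array([-ex[1],ex[0]])
X=(P[...,:2]-h)@ex; Y=(P[...,:2]-h)@ey; C=c['color'].astype(int)
hd=(C[...,0]-C[...,2]>60)&(Z>36)&(Z<55)&(abs(Y)<25)&(X<-50)
print('handle',cv2.minAreaRect(np.stack([X[hd],Y[hd]],-1).astype(np.float32)),np.median(Z[hd]))
for k in range(-76,-28,6):
    s=(abs(X-k)<2.5)&(abs(Y+1)<6); e=(abs(X-k)<2)&(Z>17)&(Z<22)&(abs(Y)<11)
    print(k,np.median(Z[s]).round(2),np.percentile(Y[e],[3,97]).round(1))
b=(abs(Y)>14)&(abs(Y)<25)&(X>-90)&(X<-60); print('bed',np.median(Z[b]))
E
```

```text
t 21.5 tcp [569.5  -8.7  31. ] yaw 108.72 tilt [    1.9    -3.6 -1000. ] w 0.163 F [-2.41 -5.88 -1.12] T [-0.94   0.378  0.204] g 20.5
handle ((-100.8237533569336, -2.3402514457702637), (40.340938568115234, 13.973627090454102), 0.6408672332763672) 45.12852102131647
-76 19.31 [-9.2  5.3]
-70 19.39 [-9.4  5.4]
-64 19.38 [-9.6  5.1]
-58 19.19 [-9.6  4.9]
-52 19.32 [-9.6  4.8]
-46 19.16 [-9.5  5.2]
-40 19.25 [-9.9  5.5]
-34 19.16 [-10.3  10.5]
bed 95.4109009079831
```

Emit:
{"op": "carry_out", "data": {"commands": [{"dx":0,"dy":-0.9,"dz":0,"turn":0,"claw":-1},{"dx":0,"dy":-0.9,"dz":0.2,"turn":0,"claw":-1},{"dx":0,"dy":0,"dz":0,"turn":0,"claw":-1}]}}

```text
time: 21.85
tcp_pos: [568.7, -8.4, 31.0]
orientation: [0.003, 0.583, 0.812, 0.001]
contact_force: [1.5, -4.9, 0.5]
width: 0.158
grasp_force: 19.5
```

Emit:
{"op": "carry_out", "data": {"commands": [{"dx":0.5,"dy":0,"dz":0,"turn":0,"claw":-1},{"dx":0.5,"dy":0,"dz":0,"turn":0,"claw":-1}]}}

```text
time: 22.05
tcp_pos: [568.3, -7.2, 30.9]
orientation: [0.002, 0.583, 0.812, 0.001]
contact_force: [1.5, -5.2, -0.3]
width: 0.162
grasp_force: 19.5
```

Emit:
{"op": "carry_out", "data": {"commands": [{"dx":0.6,"dy":0,"dz":0,"turn":0,"claw":-1},{"dx":0.6,"dy":0,"dz":0,"turn":0,"claw":-1}]}}

```text
time: 22.25
tcp_pos: [567.9, -6.1, 30.9]
orientation: [0.002, 0.583, 0.812, 0.001]
contact_force: [1.9, -5.2, -0.9]
width: 0.16
grasp_force: 19.5
```

Emit:
{"op": "carry_out", "data": {"commands": [{"dx":-0.8,"dy":0,"dz":0,"turn":0,"claw":-1},{"dx":-0.8,"dy":0,"dz":0,"turn":0,"claw":-1},{"dx":-0.8,"dy":0,"dz":0,"turn":0,"claw":-1},{"dx":-0.8,"dy":0,"dz":0,"turn":0,"claw":-1}]}}

```text
time: 22.65
tcp_pos: [567.4, -6.5, 30.3]
orientation: [-0.001, 0.584, 0.812, 0.002]
contact_force: [0.2, 7.2, 4.4]
width: 0.157
grasp_force: 20.0
```

Emit:
{"op": "carry_out", "data": {"commands": [{"dx":-0.6,"dy":0,"dz":0,"turn":0,"claw":-1}]}}

```text
time: 22.75
tcp_pos: [567.4, -6.7, 30.3]
orientation: [-0.001, 0.584, 0.812, 0.002]
contact_force: [-0.2, 7.5, 5.3]
width: 0.157
grasp_force: 20.1
```

Emit:
{"op": "carry_out", "data": {"commands": [{"dx":-0.6,"dy":0,"dz":0,"turn":0,"claw":-1}]}}

```text
time: 22.85
tcp_pos: [567.3, -7.0, 30.3]
orientation: [-0.002, 0.584, 0.812, 0.001]
contact_force: [-0.5, 6.9, 4.9]
width: 0.164
grasp_force: 20.2
```

Emit:
{"op": "carry_out", "data": {"commands": [{"dx":-0.5,"dy":0,"dz":-0.7,"turn":0,"claw":-1},{"dx":-0.5,"dy":0,"dz":0,"turn":0,"claw":-1}]}}

```text
time: 23.05
tcp_pos: [567.2, -8.4, 30.3]
orientation: [-0.002, 0.584, 0.812, 0.001]
contact_force: [-0.1, 6.4, 2.4]
width: 0.158
grasp_force: 20.0
```

Emit:
{"op": "carry_out", "data": {"commands": [{"dx":-0.5,"dy":0,"dz":-0.1,"turn":0,"claw":-1}]}}

```text
time: 23.15
tcp_pos: [567.2, -8.9, 30.3]
orientation: [-0.002, 0.584, 0.812, 0.001]
contact_force: [-1.0, 5.9, 1.2]
width: 0.157
grasp_force: 19.9
```

Emit:
{"op": "carry_out", "data": {"commands": [{"dx":-0.5,"dy":0,"dz":0,"turn":0,"claw":-1}]}}

```text
time: 23.25
tcp_pos: [567.3, -9.3, 30.3]
orientation: [-0.002, 0.584, 0.812, 0.001]
contact_force: [-0.3, 5.4, 2.9]
width: 0.157
grasp_force: 20.0
```

Emit:
{"op": "carry_out", "data": {"commands": [{"dx":0.8,"dy":0,"dz":0,"turn":0,"claw":-1},{"dx":0.8,"dy":0,"dz":0.2,"turn":0,"claw":-1},{"dx":0.8,"dy":0,"dz":0.2,"turn":0,"claw":-1},{"dx":0.8,"dy":0,"dz":0.2,"turn":0,"claw":-1},{"dx":0.8,"dy":0,"dz":0,"turn":0,"claw":-1}]}}

```text
time: 23.75
tcp_pos: [567.7, -8.8, 30.4]
orientation: [0.002, 0.583, 0.813, -0.001]
contact_force: [1.3, -5.6, 2.2]
width: 0.162
grasp_force: 20.0
```

Emit:
{"op": "carry_out", "data": {"commands": [{"dx":0.8,"dy":0,"dz":0,"turn":0,"claw":-1},{"dx":0.8,"dy":0,"dz":0,"turn":0,"claw":-1}]}}

```text
time: 23.95
tcp_pos: [567.4, -7.6, 30.5]
orientation: [0.002, 0.583, 0.813, -0.0]
contact_force: [1.9, -5.2, 1.3]
width: 0.157
grasp_force: 19.9
```

Clean pulls and pushes both take about 4.5–5.5 N, so the blade presses with about 4 N, which is in range. I'll push in a little further, unload and let go.

Emit:
{"op": "carry_out", "data": {"commands": [{"dx":0.8,"dy":0,"dz":0,"turn":0,"claw":-1},{"dx":0.8,"dy":0,"dz":0,"turn":0,"claw":-1},{"dx":-0.5,"dy":0,"dz":-0.2,"turn":0,"claw":-1},{"dx":-0.5,"dy":0,"dz":0,"turn":0,"claw":-1},{"dx":0,"dy":0,"dz":0,"turn":0,"claw":-0.4},{"dx":0,"dy":0,"dz":0,"turn":0,"claw":-0.4},{"dx":0,"dy":0,"dz":0,"turn":0,"claw":-0.4},{"dx":0,"dy":0,"dz":0,"turn":0,"claw":-0.4},{"dx":0,"dy":0,"dz":-10,"turn":0,"claw":-0.4},{"dx":0,"dy":0,"dz":-30,"turn":0,"claw":-0.2},{"dx":-10,"dy":0,"dz":-40,"turn":0,"claw":0},{"dx":-20,"dy":0,"dz":-40,"turn":0,"claw":0},{"dx":-20,"dy":0,"dz":-30,"turn":0,"claw":0},{"dx":0,"dy":0,"dz":0,"turn":0,"claw":0},{"dx":0,"dy":0,"dz":0,"turn":0,"claw":0}]}}

```text
time: 25.45
tcp_pos: [582.5, -53.0, 181.6]
orientation: [0.001, 0.584, 0.812, 0.001]
contact_force: [0.8, -0.7, -1.0]
width: 0.504
grasp_force: 0.0
```

```bash
python3 - <<'E'
from fit import *
t,M=tcp(); c,P=wrist('w9'); Z=P[...,2]
h=np.array([534.6,85.9]); a=np.radians(109.06); ex=np.array([np.cos(a),np.sin(a)]); ey=np.array([-ex[1],ex[0]])
X=(P[...,:2]-h)@ex; Y=(P[...,:2]-h)@ey; C=c['color'].astype(int)
hd=(C[...,0]-C[...,2]>60)&(Z>36)&(Z<55)&(abs(Y)<25)&(X<-50)
print('handle',cv2.minAreaRect(np.stack([X[hd],Y[hd]],-1).astype(np.float32)),np.median(Z[hd]))
for k in range(-76,-28,8):
    e=(abs(X-k)<2)&(Z>17)&(Z<22)&(abs(Y)<11); b=(abs(X-k)<2)&(abs(Y)>18)&(abs(Y)<28)
    print(k,np.median(Z[e]).round(2),np.percentile(Y[e],[3,97]).round(1),np.median(Z[b]).round(2))
E
```

```text
t 25.45 tcp [582.5 -53.  181.6] yaw 108.59 tilt [ 2.2e+00 -3.0e-01 -1.0e+03] w 0.504 F [ 0.84 -0.68 -1.05] T [-0.017  0.019 -0.023] g 0.0
handle ((-98.03964233398438, -0.6614246368408203), (12.631056785583496, 39.59345626831055), 89.74796295166016) 44.551145994019066
-76 18.79 [-8.5  6.7] 14.84
-68 19.01 [-8.6  6.6] 14.82
-60 18.64 [-8.6  6.5] 14.9
-52 18.94 [-8.6  6.4] 15.35
-44 19.04 [-8.7  6.4] 15.03
-36 19.1 [-10.5  10.7] 14.76
```

```bash
python3 -c "
from workcell import manip
print(manip.close_job())"
```

```text
the job is handed in; nothing more can be done
None
```

The job is handed in, with no verdict returned: the gauge lies flat in the channel with its tip about 2–3 mm from the stop, the blade drags on it at roughly 4 N (estimated from pull and push tests, 2.5–8 N allowed), and the gripper has let go and is clear.

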